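# Feed a gift carton into the banding machine with the push stick

### The job

Take the wooden push stick from its rest and use its nose to feed the brown carton lying on the banding machine's infeed bed in under the guard flap, past the sprung shoe inside and on until it meets the hidden stop; press it home firmly there for a moment, but gently enough not to crush it. Then draw the stick out so that the flap drops shut behind the carton, and lay the stick back down in its rest the way it lay. Never touch the carton with the gripper, and leave the other things on the counter where they are.

Things in the scene. Friction and masses are not known exactly. Their poses are not given: they have to be found in the camera images.
- machine: Carton banding machine, fixed: bed plate 440 x 200 mm, top 12 mm above the counter, a low tunnel and a white head over it (x 106 to 266, top 202 mm up). Origin: on the counter under the middle of the tunnel mouth; +x is the feed direction, z up. Bed from x -170 to 270. Flared fences 20 mm high narrow the way from 100 mm at x -60 to 61 mm at the mouth.
- mouth (a point): Middle of the tunnel mouth, on the bed; axes like the machine's. Tunnel 65 mm wide, 38 mm high, x 0 to 230 mm; clear hood (top 56 mm above the counter) over x 6 to 106. Parts seat with the carton's front against a rubber buffer on the stop, 138 to 163 mm from here: set by hand, not measured, found by feel.
- shoe_flat (a point): Middle of the face of a sprung steel shoe in the tunnel's +y wall, 89 mm past the mouth, 12 mm proud of the wall. It has a 35 mm ramp on the mouth side and yields: the push rises to about 4 to 9 N as the carton's front wedges past it, and the carton then slides with a drag of 1.5 to 7 N. This is not yet the stop.
- stop: Steel stop bracket in the tunnel under the head, out of sight; origin at the middle of its foot, 206 mm past the mouth, axes like the machine's. Its rubber buffer reaches 43 to 68 mm from there towards the mouth and hardly yields. It registers the carton when pressed with over 5 N for 0.3 s: that is 5 N more on the stick than the drag before it.
- flap (a joint): Grey guard flap 56 x 34 mm hung across the mouth, hinged 10 mm inside it, 38 mm above the bed. 0 rad = hanging shut, positive = swung inwards (up to 1.5 rad). It swings freely in with what is pushed in and falls back by itself.
- carton_center (a point): Centre of the dark brown rigid carton, 90 mm (its x, along the feed) x 56 mm (y) x 30 mm high, about 250 g, lying on the bed before the mouth, up to 8 mm off the middle and up to 0.12 rad skew. A push of over 22 N from the stick crushes it.
- stick_grip (a point): Centre of the upright grip block of the push stick, 38 mm above the stick's underside. Light wooden stick, about 90 g: shaft 20 mm wide, 24 mm high, 282 mm long along its x, round nose at the +x end; on top of the shaft the block, 50 mm long, 20 mm wide, 29 mm high (top 53 mm above the underside). The point is 172 mm behind the nose tip. Grasp across the 20 mm width from above.
- stick_nose (a point): Foremost point of the round rubber nose (radius 10 mm) of the push stick, 12 mm above its underside; its +x points out of the nose.
- rest: Stick rest fixed to the counter, 240 x 60 mm; origin on the counter under its middle, its x along the stick. Two wooden blocks 16 mm thick at x -100 and +100, each with a notch 36 mm wide; notch floor 22 mm above the counter, block tops 40 mm. In the rest the stick's grip point is at x -20, y 0, z 60 and its nose points to +x.
- spare_center (a point): Bystander: two more brown cartons glued in a 60 mm high stack, centre.
- roll_center (a point): Bystander: paper roll 90 mm across, 25 mm high, centre.
- glass_center (a point): Bystander: drinking glass 68 mm across, 85 mm high, centre.
- gourd_center (a point): Bystander: dark green ornamental gourd 144 mm across, 135 mm high, centre.
- jar_center (a point): Bystander: amber jar 60 mm across, 70 mm high, centre.
There are look-alikes about, which are no part of the job. Of the things like the rest, leave any that is red or white; of the rest the larger one is meant.

How it is judged:
By the outcome, as a careful person would: the job done as asked, in the order asked, and still so for the second after the job is handed in, with the robot touching nothing.
It also fails if it takes over 69 s, if anything falls off the work surface, if the arm or the gripper's body presses on something with over 40 N, if the wrist force passes 120 N, or if a joint passes its speed limit or range.

### The arm

A 7-joint arm with a two-finger parallel gripper is mounted at the origin on the work surface. World frame = base frame: x ahead of the robot, y to its left, z up, the work surface at z = 0. Lengths are in m, angles in rad, forces in N, time in s.
With the tool pointing down it reaches from about 0.425 to 0.925 m from the base axis. Payload 6.8 kg.
Tool frame: the origin (TCP) lies at the centre of the arm's flange, where the gripper is bolted on; the fingertips stand 173 mm ahead of it and the grasp point (between the pads) lies 155 mm ahead of it (r.hold_point_z is the distance from the TCP to the grasp point, in m); z points along the fingers, x is the direction in which the jaws open and shut, and the axes are right-handed (so a half turn about z gives the same grasp; the last joint's range is limited). The gripper opens to 85 mm and grips with 20 to 120 N. Pads are 22 mm wide; open, the fingers measure 114 mm over their backs; the gripper's body (76 mm by 85 mm) begins 54 mm behind the grasp point. The pads swing forward as they close: fully open they stand 13 mm farther back than shut.
Start: joints at [-1.27, 0.477, 0.022, 1.555, -0.011, 1.109, -0.083], TCP at [0.268, 0.619, 0.405] pointing down, gripper open.
Joint ranges: [-2.96, 2.96], [-0.34, 2.1], [-1.41, 1.46], [0.24, 2.44], [-1.37, 4.51], [0.17, 1.92], [-2.96, 2.96]. Speed limits (rad/s): [2.39, 2.39, 3.14, 3.14, 3.14, 3.14, 3.14].

### API

Orientations are given as a rotation vector (axis times angle).
In Python, from bench import r gives the robot as it stands.
- The arm moves only by the tool apply_moves, never from a script. Its arguments are lists of equal length, an entry for each row: "dp": the shift along the tool's x, y, z scaled (see below), a list of three; "twist": the turn, a rotation vector about the tool's x, y, z scaled (see below), a list of three; "jaw": the closure in counts, from 0 (fully open) to 255 (shut). In form: {"dp": [[x, y, z], ...], "twist": [[rx, ry, rz], ...], "jaw": [jaw, ...]}. A call has 1 to 20 rows; each row shifts and turns the pose as measured when the row begins, along the tool's axes as they then stand; what a row does not reach is not made up. The controller multiplies each number of a shift by 12 cm and each number of a turn by 120 degrees. A row lasts 1/10 s, in which the tool goes at most 50 mm and 8.59 degrees, less where a joint would pass 70% of its speed; a pose out of reach is approached as far as the arm can. A call with a number of a shift or a turn outside -1 to 1 is refused whole. A call with a gripper value outside its range is refused whole. The fingers move at their own pace and stop on an object; "grip_force" is the grip in N (left out, the last holds). Time passes only in rows, so rows that do not move let the fingers close. It gives the time, the measured TCP pose, the force and the opening at its end, in the units of the state.
- r.get_obs(): the state, without advancing time (a new reading comes with each control period).
- r.grab_frame(name): name is "scene" or "side" or "wrist"; returns a dict with "color" (400x640x3 uint8, red, green, blue), "z_map" (400x640 float32, m along the optical axis (not along the pixel's ray), 0 where there is no reading), "intrinsics" (3x3 intrinsics, pixels), "R" (3x3) and "t" (3): a world point X has camera coordinates R X + t; the wrist camera has in their place "hand_eye" (4x4, takes a point from camera to tool coordinates, whose origin is the TCP and whose axes are the tool frame's). Camera axes: x right, y down, z forward; pixel columns grow to the right and rows downward; lengths in m; the calibration is good to about 2 mm. A picture is of the moment at which its call begins: read the wrist's pose just before it.
- r.hand_in(): hands the job in, once; it reports no verdict.
The state is a dict: "clock": time; "joints": joint angles; "qvel": joint speeds; "tau": joint torques, N m; "tcp_pos": TCP position; "orientation": TCP orientation; "contact_force": force on the tool from outside, world axes, zero at the start; "moment": the same for the moment, N m; "grip_width": finger opening in m.
Only numpy, scipy, OpenCV 4.12 (cv2) and the standard library are available. Lean on these libraries where they do the work, as an engineer would, in place of code of your own. Each camera call takes 0.05 s, during which the arm holds its last target.

## Working session

There is one attempt and no reset: what is moved stays moved. The work goes in short steps, Python scripts to look and compute and a tool call to move; the robot and the scene stay as the last step left them, time stands still between calls to the robot, and variables do not carry over. Pictures are saved under pics/ and viewed, and the job is handed in when it is done.

Besides the shell and the picture viewer there is one more tool, called after "Request:" as name(argument=value, ...) on one line, values as JSON. apply_moves: Moves the arm, as the interface text tells. Shifts and turns lie within -1 to 1; 1 stands for 12 cm of shift or 120 degrees of turn. Its arguments: {"type":"object","properties":{"dp":{"type":"array"},"twist":{"type":"array"},"jaw":{"type":"array"},"grip_force":{"type":"number"}},"required":["dp","twist","jaw"]}

```bash
ls; mkdir -p pics; cat > h.py <<'E'
import numpy as np, cv2
from bench import r
from scipy.spatial.transform import Rotation as Rn
def grab(n,save=None):
    f=r.grab_frame(n)
    if save: cv2.imwrite('pics/'+save,cv2.cvtColor(f['color'],cv2.COLOR_RGB2BGR))
    return f
def cloud(f,obs=None):
    K=f['intrinsics'];z=f['z_map'];v,u=np.mgrid[:z.shape[0],:z.shape[1]]
    P=np.stack([(u-K[0,2])/K[0,0]*z,(v-K[1,2])/K[1,1]*z,z],-1)
    if 'R' in f: W=(P-f['t'])@f['R']
    else:
        H=f['hand_eye'];T=P@H[:3,:3].T+H[:3,3]
        W=T@Rn.from_rotvec(obs['orientation']).as_matrix().T+obs['tcp_pos']
    W[z==0]=np.nan
    return W
E
python3 - <<'E'
from h import *
o=r.get_obs();print(o)
for n in ['scene','side','wrist']:
    o=r.get_obs();f=grab(n,n+'0.png');np.save(n+'0.npy',cloud(f,o))
E
```

```text
pics
{'clock': 0.0, 'joints': array([-1.27009452,  0.47779767,  0.02234992,  1.55643278, -0.01152328,
        1.10929652, -0.08309179]), 'qvel': array([ 3.09276765e-04,  2.78255177e-04,  6.44910163e-04, -6.75299664e-04,
        3.32830348e-05,  7.56806644e-04,  5.05943623e-04]), 'tau': array([-3.33329326e-04, -5.96457553e+01,  1.60777129e+00, -2.81191170e+01,
        1.23619032e-02,  9.45069100e-03, -2.67013078e-06]), 'tcp_pos': array([0.26820587, 0.61913406, 0.40373514]), 'orientation': array([ 2.62518753e+00,  1.72370411e+00, -2.26417699e-03]), 'contact_force': array([0.46284424, 0.18758073, 0.43300528]), 'moment': array([0.06556067, 0.02812013, 0.02610798]), 'grip_width': 0.08560341438838646}
```

View pics/scene0.png

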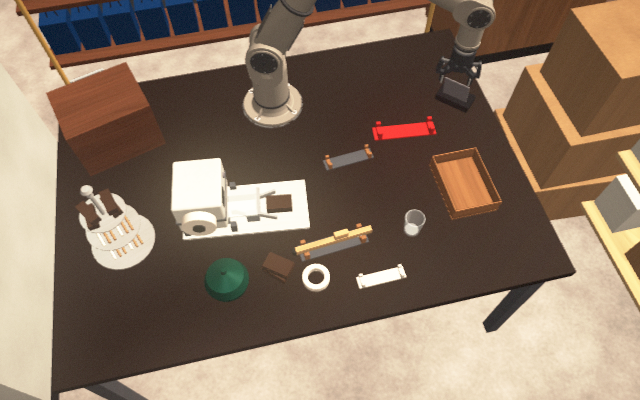

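View pics/side0.png

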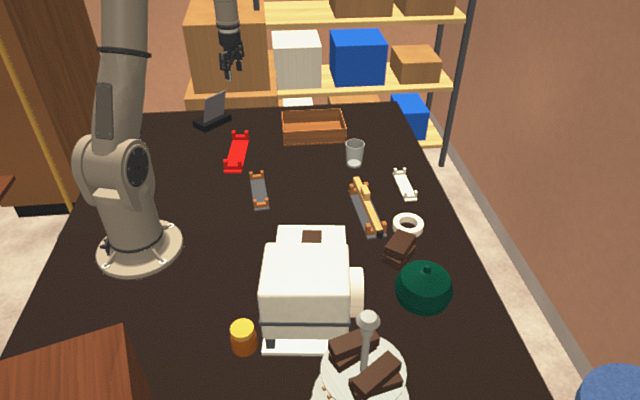

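View pics/wrist0.png

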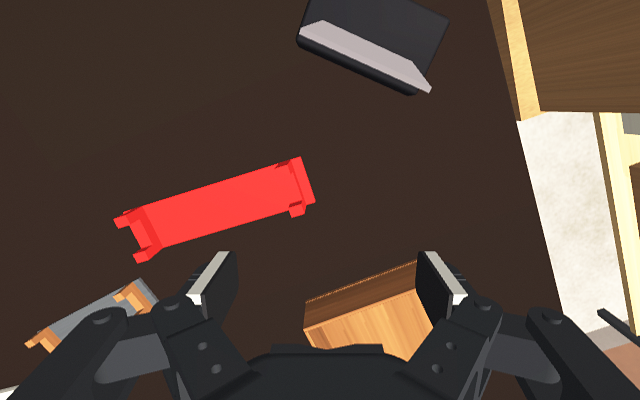

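Rest look-alikes: red at scene (404,130), small grey at (348,159), white at (381,276), and the large grey one with the stick at (333,242). By the description, the large grey one is meant. Next I'll measure and take a close crop.

```bash
python3 - <<'E'
from h import *
im=cv2.imread('pics/scene0.png');c=im[150:290,165:425];cv2.imwrite('pics/crop0.png',cv2.resize(c,None,fx=3,fy=3,interpolation=cv2.INTER_CUBIC))
im=cv2.imread('pics/side0.png');c=im[160:300,230:430];cv2.imwrite('pics/crop1.png',cv2.resize(c,None,fx=4,fy=4,interpolation=cv2.INTER_CUBIC))
W=np.load('scene0.npy')
for n,(u,v) in dict(stickL=(299,249),blk=(341,234),stickR=(370,231),restmid=(333,246),carton=(280,203),bedR=(306,210),head=(200,175),jar=(88,192),glass=(414,222),roll=(316,268),gourd=(227,275),spare=(278,265),table=(300,300)).items(): print(n,np.round(W[v,u],3))
E
```

```text
stickL [ 0.683 -0.028  0.047]
blk [0.676 0.116 0.079]
stickR [0.667 0.221 0.037]
restmid [0.677 0.09  0.001]
carton [ 0.492 -0.056  0.043]
bedR [0.526 0.029 0.017]
head [ 0.423 -0.297  0.202]
jar [nan nan nan]
glass [0.657 0.385 0.015]
roll [0.753 0.013 0.025]
gourd [ 0.752 -0.268  0.118]
spare [ 0.731 -0.107  0.064]
table [ 0.84  -0.06   0.001]
```

View pics/crop0.png

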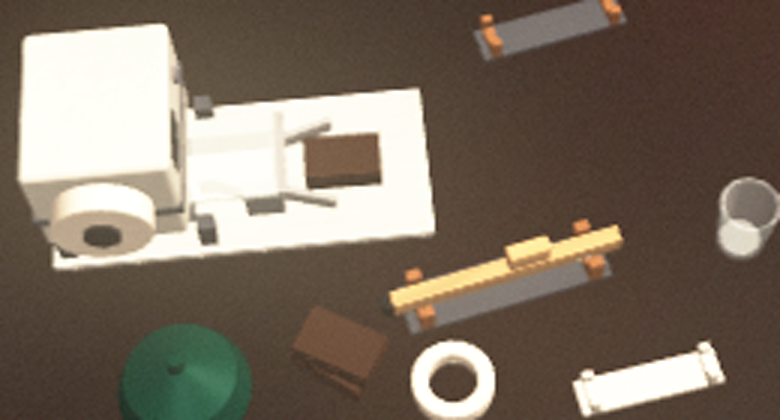

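View pics/crop1.png

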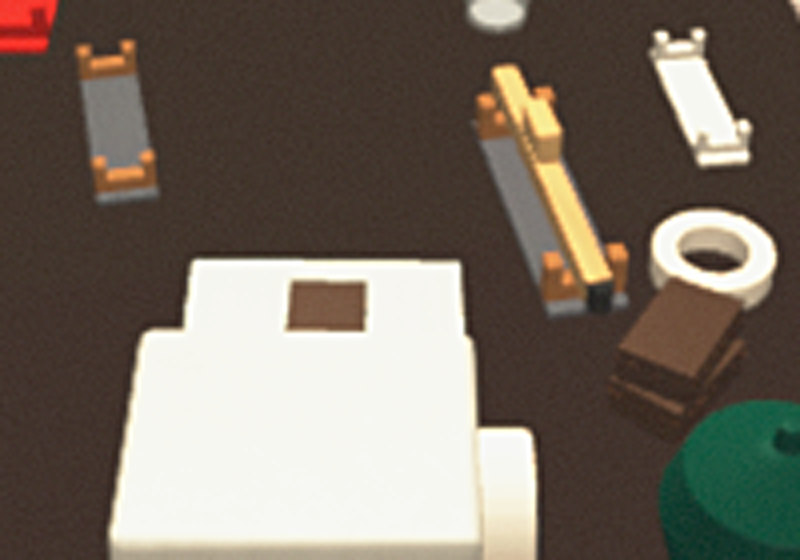

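Crops: the stick lies in the large grey rest with orange blocks, its dark nose at scene ≈(297,251) facing left towards the machine, and its grip block at (341,234). The carton on the bed is at (280,203) and the mouth at about (258,207). The spare stack (278,265) is a bystander. Now for the poses.

```bash
python3 - <<'E'
from h import *
def rect(P):
    c,s,a=cv2.minAreaRect(P[:,:2].astype(np.float32)*1000); return np.round(c,1),np.round(s,1),round(a,2)
for n in ['scene','side']:
    W=np.load(n+'0.npy');x,y,z=W[...,0],W[...,1],W[...,2]
    def sel(x0,x1,y0,y1,z0,z1): 
        P=W[(x>x0)&(x<x1)&(y>y0)&(y<y1)&(z>z0)&(z<z1)]; 
        return P
    for nm,b in dict(block=(.63,.72,.05,.18,.068,.085),bed=(.3,.62,-.12,.1,.007,.02),carton=(.44,.54,-.12,.02,.035,.048),hood=(.35,.6,-.25,-.09,.05,.062),head=(.3,.6,-.45,-.15,.195,.21)).items():
        P=sel(*b); print(n,nm,len(P), *(rect(P) if len(P)>5 else ()), np.round(np.median(P[:,2]),4) if len(P) else '')
    P=sel(.63,.73,-.06,.25,.04,.055)
    q=P[:,:2]; m=q.mean(0);d=np.linalg.svd(q-m)[2][0]; t=(q-m)@d
    print(n,'shaft',len(P),m,d,t.min(),t.max(),m+d*t.min(),m+d*t.max(),np.median(P[:,2]))
E
```

```text
scene block 81 [667.3 117.7] [24.2 50.3] 7.47 0.0745
scene bed 1553 [459.  -10.7] [317.5 218.9] 0.22 0.0121
scene carton 337 [494.2 -63.7] [98.7 82.9] 80.31 0.0414
scene hood 853 [ 468.9 -179. ] [114.6 182.4] 81.81 0.056
scene head 2317 [ 451.3 -312.1] [159.4 196.9] 83.09 0.2014
scene shaft 436 [0.67187253 0.08425224] [-0.08233944  0.99660434] -0.13711473508097174 0.14489946602600762 [ 0.68316248 -0.0523969 ] [0.65994158 0.22865968] 0.04591812827954603
side block 71 [667.8 109.1] [20.5 54.2] 2.2 0.0744
side bed 962 [ 4.546e+02 -3.000e-01] [ 84.  269.5] 83.93 0.0125
side carton 263 [486.5 -45.3] [61.1 55.3] 81.51 0.0425
side hood 0 
side head 4836 [ 449.  -321.3] [160.  189.5] 83.11 0.2021
side shaft 385 [0.67009736 0.05815047] [ 0.10075434 -0.99491133] -0.1684649151756848 0.1186454073692337 [0.65312379 0.22575812] [ 0.6820514  -0.05989119] 0.04609394168648669
```

```bash
cat >> h.py <<'E'
def Rdown(ang): # tool z down, tool x at world angle ang (deg)
    a=np.radians(ang);x=np.array([np.cos(a),np.sin(a),0]);z=np.array([0,0,-1.]);return np.stack([x,np.cross(z,x),z],1)
def plan(pos,ang,n,dec=3):
    o=r.get_obs();p=np.array(o['tcp_pos']);R=Rn.from_rotvec(o['orientation']).as_matrix();Rt=Rdown(ang);pos=np.array(pos)
    D=[];T=[]
    for i in range(n):
        d=(pos-p)/(n-i);w=Rn.from_matrix(Rt@R.T).as_rotvec()/(n-i)
        a=np.round(R.T@d/.12,dec);b=np.round(R.T@w/np.radians(120),dec)
        D.append((a+0).tolist());T.append((b+0).tolist())
        p=p+R@a*.12;R=R@Rn.from_rotvec(b*np.radians(120)).as_matrix()
    print('dp',D);print('tw',T);print('end',p.round(4),'steps mm',np.linalg.norm(np.array(D[0]))*120,'deg',np.linalg.norm(T[0])*120)
def st():
    o=r.get_obs();R=Rn.from_rotvec(o['orientation']).as_matrix()
    print('t',round(o['clock'],2),'p',o['tcp_pos'].round(4),'xang',np.degrees(np.arctan2(R[1,0],R[0,0])).round(2),'tilt',R[:,2].round(4),'F',o['contact_force'].round(2),'w',round(o['grip_width'],4),'j',o['joints'].round(2))
E
python3 - <<'E'
from h import *
st();plan([.60,.10,.40],5.5,16,2)
E
```

```text
t 0.15 p [0.2682 0.6192 0.4039] xang 66.58 tilt [-5.0e-04 -1.4e-03 -1.0e+00] F [ 0.21 -0.08 -0.14] w 0.0855 j [-1.27  0.48  0.02  1.56 -0.01  1.11 -0.08]
dp [[-0.18, 0.27, 0.0], [-0.16, 0.28, 0.0], [-0.14, 0.29, 0.0], [-0.13, 0.29, 0.0], [-0.11, 0.3, 0.0], [-0.09, 0.31, 0.0], [-0.07, 0.31, 0.0], [-0.05, 0.32, 0.0], [-0.03, 0.32, 0.0], [-0.01, 0.32, 0.01], [0.01, 0.32, 0.0], [0.03, 0.32, 0.01], [0.06, 0.31, 0.0], [0.08, 0.31, 0.01], [0.1, 0.31, 0.0], [0.13, 0.29, 0.01]]
tw [[0.0, 0.0, 0.03], [0.0, 0.0, 0.03], [0.0, 0.0, 0.03], [0.0, 0.0, 0.03], [0.0, 0.0, 0.03], [0.0, 0.0, 0.03], [0.0, 0.0, 0.03], [0.0, 0.0, 0.03], [0.0, 0.0, 0.03], [0.0, 0.0, 0.03], [0.0, 0.0, 0.03], [0.0, 0.0, 0.04], [0.0, 0.0, 0.03], [0.0, 0.0, 0.04], [0.0, 0.0, 0.03], [0.0, 0.0, 0.04]]
end [0.6004 0.1005 0.3997] steps mm 38.939953775011084 deg 3.5999999999999996
```

Request:
apply_moves(dp=[[-0.18, 0.27, 0.0], [-0.16, 0.28, 0.0], [-0.14, 0.29, 0.0], [-0.13, 0.29, 0.0], [-0.11, 0.3, 0.0], [-0.09, 0.31, 0.0], [-0.07, 0.31, 0.0], [-0.05, 0.32, 0.0], [-0.03, 0.32, 0.0], [-0.01, 0.32, 0.01], [0.01, 0.32, 0.0], [0.03, 0.32, 0.01], [0.06, 0.31, 0.0], [0.08, 0.31, 0.01], [0.1, 0.31, 0.0], [0.13, 0.29, 0.01]], twist=[[0, 0, 0.03], [0, 0, 0.03], [0, 0, 0.03], [0, 0, 0.03], [0, 0, 0.03], [0, 0, 0.03], [0, 0, 0.03], [0, 0, 0.03], [0, 0, 0.03], [0, 0, 0.03], [0, 0, 0.03], [0, 0, 0.04], [0, 0, 0.03], [0, 0, 0.04], [0, 0, 0.03], [0, 0, 0.04]], jaw=[0, 0, 0, 0, 0, 0, 0, 0, 0, 0, 0, 0, 0, 0, 0, 0])

```text
clock: 1.75
tcp_pos: [0.5991, 0.0809, 0.3944]
orientation: [3.139, 0.102, -0.011]
contact_force: [0.5, -0.2, 0.2]
grip_width: 0.0851
```

```bash
python3 - <<'E'
from h import *
st();o=r.get_obs();f=grab('wrist','w1.png');np.save('w1.npy',cloud(f,o));st()
print(f['hand_eye'].round(3))
E
```

```text
t 1.75 p [0.5991 0.0809 0.3944] xang 3.73 tilt [-0.007  -0.0012 -1.    ] F [ 0.49 -0.18  0.17] w 0.0851 j [-0.57  0.39  0.44  1.76 -0.19  1.03  0.  ]
t 1.8 p [0.6015 0.0739 0.3945] xang 3.0 tilt [-0.0042 -0.0059 -1.    ] F [ 3.48 -5.14  0.85] w 0.0853 j [-0.57  0.4   0.45  1.76 -0.19  1.03  0.  ]
[[ 1.     0.001  0.     0.001]
 [-0.001  0.957  0.289 -0.074]
 [ 0.    -0.289  0.957  0.03 ]
 [ 0.     0.     0.     1.   ]]
```

View pics/w1.png

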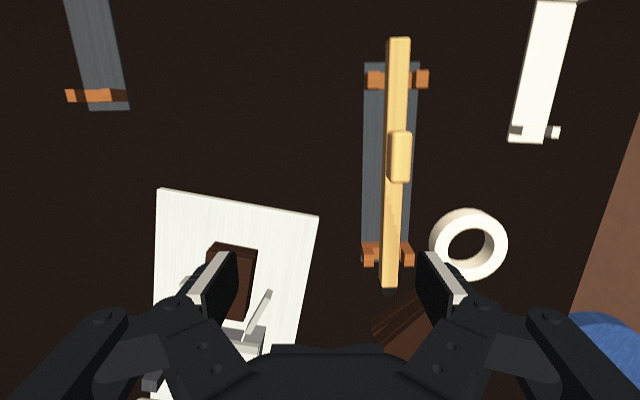

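```bash
python3 - <<'E'
from h import *
st();o=r.get_obs();f=grab('wrist','w2.png');np.save('w2.npy',cloud(f,o));st()
W=np.load('w2.npy');x,y,z=W[...,0],W[...,1],W[...,2]
def rect(P):
    c,s,a=cv2.minAreaRect(P[:,:2].astype(np.float32)*1000); return np.round(c,1),np.round(s,1),round(a,2)
def sel(x0,x1,y0,y1,z0,z1): return W[(x>x0)&(x<x1)&(y>y0)&(y<y1)&(z>z0)&(z<z1)]
for nm,b in dict(block=(.62,.72,.05,.18,.072,.085),bed=(.3,.62,-.12,.1,.009,.016),carton=(.44,.54,-.09,.02,.04,.046)).items():
    P=sel(*b); print(nm,len(P), *(rect(P) if len(P)>5 else ()), np.round(np.median(P[:,2]),4) if len(P) else '')
P=sel(.62,.73,-.08,.25,.042,.051); print('shaft',rect(P),np.median(P[:,2]))
q=P[:,:2]; m=q.mean(0);d=np.linalg.svd(q-m,full_matrices=False)[2][0];print(m,d)
for yy in (.2,.16,.0,-.03): 
    s=P[abs(P[:,1]-yy)<.004]; print(yy,s[:,0].min().round(4),s[:,0].max().round(4))
P=sel(.5,.62,-.2,.05,.009,.014)
E
```

```text
t 1.8 p [0.6015 0.0739 0.3945] xang 3.0 tilt [-0.0042 -0.0059 -1.    ] F [ 3.48 -5.14  0.85] w 0.0853 j [-0.57  0.4   0.45  1.76 -0.19  1.03  0.  ]
t 1.85 p [0.6003 0.0763 0.3943] xang 3.29 tilt [-0.0056 -0.005  -1.    ] F [-2.05 -1.25 -0.22] w 0.0854 j [-0.57  0.4   0.45  1.76 -0.19  1.03  0.  ]
block 1040 [666.2 113.6] [20.  49.2] 4.89 0.075
bed 12834 [482.1 -47.7] [168.4 200.2] 83.06 0.0123
carton 815 [484.4 -53. ] [70.6 56.2] 82.0 0.0423
shaft (array([670.1,  69.5]), array([ 62.6, 307.3]), 7.57) 0.04618604142200419
[0.66756514 0.09705763] [ 0.09811073 -0.9951755 ]
0.2 0.6484 0.6685
0.16 0.6519 0.6722
0.0 0.6665 0.6863
-0.03 0.6693 0.6887
```

Stick grip is at (0.666, 0.1136) with its top at z 0.075 (expected 0.075) and its axis at (0.089, -0.996). Before grasping I'll take a quick, clear look at the machine.

```bash
python3 - <<'E'
from h import *
plan([.49,-.10,.43],3.3,5,2)
E
```

```text
dp [[-0.2, 0.28, -0.06], [-0.2, 0.28, -0.06], [-0.2, 0.29, -0.05], [-0.2, 0.28, -0.06], [-0.2, 0.29, -0.05]]
tw [[0.0, 0.0, 0.0], [0.0, 0.0, 0.0], [0.0, 0.0, 0.0], [0.0, 0.0, 0.0], [0.0, 0.0, 0.0]]
end [ 0.4905 -0.1005  0.4295] steps mm 41.914198071775154 deg 0.0
```

Request:
apply_moves(dp=[[-0.2, 0.28, -0.06], [-0.2, 0.28, -0.06], [-0.2, 0.29, -0.05], [-0.2, 0.28, -0.06], [-0.2, 0.29, -0.05], [0, 0, 0], [0, 0, 0], [0, 0, 0]], twist=[[0, 0, 0], [0, 0, 0], [0, 0, 0], [0, 0, 0], [0, 0, 0], [0, 0, 0], [0, 0, 0], [0, 0, 0]], jaw=[0, 0, 0, 0, 0, 0, 0, 0])

```text
clock: 2.65
tcp_pos: [0.4862, -0.1034, 0.4284]
orientation: [3.137, 0.101, -0.013]
contact_force: [-0.1, 0.5, 0.7]
grip_width: 0.0854
```

```bash
python3 - <<'E'
from h import *
st();o=r.get_obs();f=grab('wrist','w3.png');np.save('w3.npy',cloud(f,o));st()
W=np.load('w3.npy');x,y,z=W[...,0],W[...,1],W[...,2]
def rect(P):
    c,s,a=cv2.minAreaRect(P[:,:2].astype(np.float32)*1000); return np.round(c,1),np.round(s,1),round(a,2)
def sel(x0,x1,y0,y1,z0,z1): return W[(x>x0)&(x<x1)&(y>y0)&(y<y1)&(z>z0)&(z<z1)]
for nm,b in dict(bed=(.3,.62,-.12,.1,.009,.016),carton=(.44,.54,-.12,.02,.04,.046),fence=(.4,.56,-.14,-.05,.028,.036),hood=(.35,.6,-.25,-.09,.053,.059)).items():
    P=sel(*b); print(nm,len(P), *(rect(P) if len(P)>5 else ()), np.round(np.median(P[:,2]),4) if len(P) else '')
E
```

```text
t 2.65 p [ 0.4862 -0.1034  0.4284] xang 3.67 tilt [-0.0082 -0.0034 -1.    ] F [-0.11  0.52  0.67] w 0.0854 j [-0.4   0.16  0.54  1.97 -0.09  1.04  0.25]
t 2.7 p [ 0.4864 -0.1029  0.4283] xang 3.73 tilt [-0.0083 -0.0034 -1.    ] F [-0.22  0.57 -0.11] w 0.0855 j [-0.4   0.17  0.54  1.97 -0.09  1.04  0.25]
bed 17051 [481.7 -48.1] [168.9 200.5] 83.04 0.0123
carton 3810 [482.5 -63.3] [89.9 56. ] 81.76 0.0423
fence 729 [ 474.8 -103.4] [ 60.4 114.6] 83.04 0.0322
hood 7688 [ 465. -184.] [115.2 178.4] 83.05 0.0564
```

View pics/w3.png

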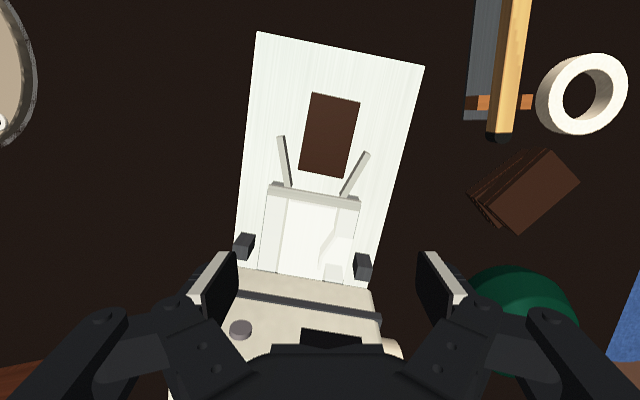

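The view shows the carton at (330,135) in front of the fences, the tunnel mouth at ≈(315,195) and the hood with the shoe at (330,245). Mouth ≈ (0.4713, -0.133), feed at (-0.121, -0.993). The carton's rear is at machine x -115.6, y +3.8 mm, skew 1.3°, and its size and height match. Now to the stick.

```bash
python3 - <<'E'
from h import *
W=np.load('w1.npy').reshape(-1,3);W2=np.load('scene0.npy').reshape(-1,3);
for Q in (W,W2):
    P=Q[(Q[:,2]>.015)&(Q[:,2]<.2)&(Q[:,0]>.36)&(Q[:,0]<.6)&(Q[:,1]>.03)&(Q[:,1]<.32)]
    print(len(P),P.min(0) if len(P) else '',P.max(0) if len(P) else '')
plan([.6662,.1136,.31],5.1,8,2)
E
```

```text
211 [0.36002126 0.14597074 0.01510448] [0.36814452 0.15888328 0.03362601]
46 [0.36037165 0.03041157 0.01510545] [0.56877633 0.26300971 0.03487707]
dp [[0.2, -0.21, 0.12], [0.2, -0.21, 0.12], [0.2, -0.21, 0.12], [0.2, -0.22, 0.12], [0.21, -0.21, 0.12], [0.2, -0.22, 0.12], [0.21, -0.21, 0.12], [0.2, -0.21, 0.13]]
tw [[0.0, 0.0, 0.0], [0.0, 0.0, 0.0], [0.0, 0.0, 0.0], [0.0, 0.0, 0.0], [0.0, 0.0, 0.0], [0.0, 0.0, 0.0], [0.0, 0.0, -0.01], [0.0, 0.0, 0.0]]
end [0.6656 0.1134 0.3097] steps mm 37.66165158354052 deg 0.0
```

Request:
apply_moves(dp=[[0.2, -0.21, 0.12], [0.2, -0.21, 0.12], [0.2, -0.21, 0.12], [0.2, -0.22, 0.12], [0.21, -0.21, 0.12], [0.2, -0.22, 0.12], [0.21, -0.21, 0.12], [0.2, -0.21, 0.13], [0, 0, 0], [0, 0, 0], [0, 0, 0]], twist=[[0, 0, 0], [0, 0, 0], [0, 0, 0], [0, 0, 0], [0, 0, 0], [0, 0, 0], [0, 0, -0.01], [0, 0, 0], [0, 0, 0], [0, 0, 0], [0, 0, 0]], jaw=[0, 0, 0, 0, 0, 0, 0, 0, 0, 0, 0])

```text
clock: 3.8
tcp_pos: [0.6726, 0.1411, 0.2968]
orientation: [-3.136, -0.173, 0.024]
contact_force: [-0.1, 0.6, 0.6]
grip_width: 0.0855
```

```bash
python3 - <<'E'
from h import *
st();plan([.6662,.1136,.25],5.1,3,3);plan([.6662,.1136,.215],5.1,6,3)
E
```

```text
t 3.8 p [0.6726 0.1411 0.2968] xang 6.31 tilt [-1.540e-02  1.000e-04 -9.999e-01] F [-0.08  0.58  0.59] w 0.0855 j [-0.56  0.63  0.39  1.63 -0.28  0.95  0.04]
dp [[-0.024, 0.074, 0.13], [-0.024, 0.074, 0.13], [-0.025, 0.075, 0.131]]
tw [[0.0, 0.002, 0.003], [0.0, 0.003, 0.004], [-0.001, 0.002, 0.003]]
end [0.6662 0.1136 0.25  ] steps mm 18.1799009898294 deg 0.43266615305567874
dp [[-0.011, 0.037, 0.114], [-0.011, 0.037, 0.114], [-0.012, 0.037, 0.114], [-0.012, 0.037, 0.113], [-0.012, 0.038, 0.114], [-0.012, 0.038, 0.113]]
tw [[0.0, 0.001, 0.002], [0.0, 0.001, 0.002], [0.0, 0.001, 0.002], [0.0, 0.001, 0.001], [0.0, 0.002, 0.002], [-0.001, 0.001, 0.001]]
end [0.6662 0.1135 0.215 ] steps mm 14.442935989610977 deg 0.2683281572999748
```

Request:
apply_moves(dp=[[-0.024, 0.074, 0.13], [-0.024, 0.074, 0.13], [-0.02, 0.06, 0.1], [0, 0, 0], [0, 0, 0]], twist=[[0.0, 0.002, 0.003], [0, 0.003, 0.004], [0, 0.002, 0.003], [0, 0, 0], [0, 0, 0]], jaw=[0, 0, 0, 0, 0])

```text
clock: 4.3
tcp_pos: [0.6658, 0.1125, 0.2553]
orientation: [-3.136, -0.135, -0.004]
contact_force: [0.4, 0.1, 0.9]
grip_width: 0.0853
```

```bash
python3 - <<'E'
from h import *
st();plan([.6662,.1136,.235],5.1,3,3);plan([.6662,.1136,.215],5.1,4,3)
E
```

```text
t 4.3 p [0.6658 0.1125 0.2553] xang 4.93 tilt [ 0.0027  0.0024 -1.    ] F [0.4  0.12 0.9 ] w 0.0853 j [-0.52  0.66  0.37  1.69 -0.31  0.85  0.08]
dp [[0.001, -0.003, 0.056], [0.002, -0.003, 0.057], [0.001, -0.003, 0.056]]
tw [[0.0, 0.0, 0.0], [-0.001, -0.001, -0.001], [0.0, 0.0, 0.0]]
end [0.6662 0.1136 0.235 ] steps mm 6.730705757942475 deg 0.0
dp [[0.001, -0.002, 0.084], [0.001, -0.002, 0.084], [0.001, -0.002, 0.084], [0.001, -0.003, 0.084]]
tw [[0.0, 0.0, 0.0], [0.0, 0.0, 0.0], [-0.001, -0.001, -0.001], [0.0, 0.0, 0.0]]
end [0.6662 0.1136 0.215 ] steps mm 10.083570796101945 deg 0.0
```

Request:
apply_moves(dp=[[0.001, -0.002, 0.084], [0.001, -0.002, 0.084], [0.001, -0.002, 0.084], [0.001, -0.003, 0.06], [0, 0, 0.02], [0, 0, 0]], twist=[[0, 0, 0], [-0.001, -0.001, -0.001], [-0.001, -0.001, 0], [0, 0, 0], [0, 0, 0], [0, 0, 0]], jaw=[0, 0, 0, 0, 0, 0])

```text
clock: 4.9
tcp_pos: [0.6669, 0.1152, 0.2132]
orientation: [3.137, 0.142, 0.0]
contact_force: [0.3, 0.4, 0.6]
grip_width: 0.0852
```

```bash
python3 - <<'E'
from h import *
st();plan([.6662,.1136,.215],5.1,1,3)
E
```

```text
t 4.9 p [0.6669 0.1152 0.2132] xang 5.17 tilt [ 2.0e-04 -1.1e-03 -1.0e+00] F [0.28 0.45 0.63] w 0.0852 j [-0.51  0.72  0.35  1.7  -0.33  0.78  0.09]
dp [[-0.007, 0.013, -0.015]]
tw [[0.001, 0.0, 0.001]]
end [0.6662 0.1136 0.215 ] steps mm 2.5257078215819027 deg 0.16970562748477142
```

Request:
apply_moves(dp=[[-0.007, 0.013, -0.01], [0, 0, 0], [0, 0, 0], [0, 0, 0], [0, 0, 0], [0, 0, 0], [0, 0, 0], [0, 0, 0]], twist=[[0, 0, 0], [0, 0, 0], [0, 0, 0], [0, 0, 0], [0, 0, 0], [0, 0, 0], [0, 0, 0], [0, 0, 0]], jaw=[255, 255, 255, 255, 255, 255, 255, 255], grip_force=70)

```text
clock: 5.7
tcp_pos: [0.6665, 0.1135, 0.2156]
orientation: [3.138, 0.141, 0.003]
contact_force: [-0.8, 0.4, 0.2]
grip_width: 0.0192
```

```bash
python3 - <<'E'
from h import *
st()
E
```

```text
t 5.7 p [0.6665 0.1135 0.2156] xang 5.16 tilt [ 1.9e-03 -6.0e-04 -1.0e+00] F [-0.76  0.45  0.19] w 0.0192 j [-0.5   0.71  0.35  1.7  -0.33  0.78  0.09]
```

Request:
apply_moves(dp=[[0, 0, -0.08], [0, 0, -0.16], [0, 0, -0.16], [0, 0, -0.16], [0, 0, -0.1], [0, 0, 0], [0, 0, 0]], twist=[[0, 0, 0], [0, 0, 0], [0, 0, 0], [0, 0, 0], [0, 0, 0], [0, 0, 0], [0, 0, 0]], jaw=[255, 255, 255, 255, 255, 255, 255])

```text
clock: 6.4
tcp_pos: [0.6661, 0.1134, 0.2996]
orientation: [3.138, 0.141, 0.002]
contact_force: [-0.5, -0.1, -2.1]
grip_width: 0.0191
```

```bash
python3 - <<'E'
from h import *
st();o=r.get_obs();f=grab('wrist','w4.png');W=cloud(f,o);np.save('w4.npy',W)
W=W[:, :];d=W.reshape(-1,3);d=d[~np.isnan(d[:,0])]
T=(d-o['tcp_pos'])@Rn.from_rotvec(o['orientation']).as_matrix()
P=T[(abs(T[:,0])<.02)&(T[:,2]>.12)&(T[:,2]<.2)]
print(len(P),P.min(0),P.max(0))
for yy in np.arange(-.1,.18,.02):
    s=P[abs(P[:,1]-yy)<.003]
    if len(s)>5: print(yy.round(3),np.round([s[:,0].min(),s[:,0].max(),np.median(s[:,2])],4),len(s))
plan([.5095,.1717,.30],-6.96,8,3)
E
```

```text
t 6.4 p [0.6661 0.1134 0.2996] xang 5.15 tilt [ 1.2e-03 -8.0e-04 -1.0e+00] F [-0.49 -0.13 -2.15] w 0.0191 j [-0.54  0.61  0.4   1.66 -0.28  0.92  0.06]
18001 [-0.01999446 -0.11003686  0.1200092 ] [0.01999368 0.05663421 0.17258731]
-0.1 [-0.0091  0.0107  0.1691] 779
-0.08 [-0.0091  0.0108  0.1691] 689
-0.06 [-0.009   0.0107  0.1691] 581
-0.04 [-0.0089  0.0107  0.1692] 519
-0.02 [-0.0092  0.0108  0.1406] 755
0.0 [-0.0109  0.0128  0.14  ] 812
0.02 [-0.0092  0.0106  0.1405] 430
dp [[-0.157, -0.075, -0.001], [-0.159, -0.071, -0.001], [-0.161, -0.067, -0.001], [-0.163, -0.062, -0.001], [-0.164, -0.058, 0.0], [-0.165, -0.054, -0.001], [-0.167, -0.049, 0.0], [-0.168, -0.045, -0.001]]
tw [[0.0, 0.0, 0.013], [0.0, 0.0, 0.013], [0.0, 0.0, 0.012], [0.0, 0.0, 0.013], [0.0, 0.0, 0.012], [0.0, 0.0, 0.013], [0.0, 0.0, 0.012], [0.0, -0.001, 0.013]]
end [0.5096 0.1716 0.3   ] steps mm 20.879655169566377 deg 1.5599999999999998
```

View pics/w4.png

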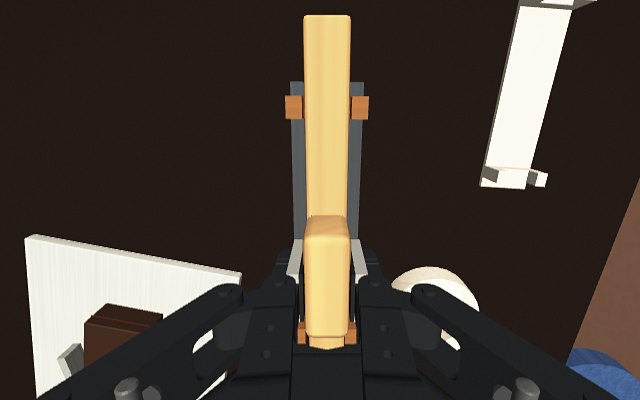

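The stick is held centred, level and aligned with the tool, and its rear end is at tool y -110 mm as it should be. Moving behind the carton.

Request:
apply_moves(dp=[[-0.157, -0.075, 0], [-0.159, -0.071, 0], [-0.161, -0.067, 0], [-0.163, -0.062, 0], [-0.164, -0.058, 0], [-0.165, -0.054, 0], [-0.12, -0.04, 0], [-0.06, -0.01, 0], [0, 0, 0], [0, 0, 0]], twist=[[0, 0, 0.013], [0, 0, 0.013], [0, 0, 0.012], [0, 0, 0.013], [0, 0, 0.012], [0, 0, 0.013], [0, 0, 0.012], [0, 0, 0.006], [0, 0, 0], [0, 0, 0]], jaw=[255, 255, 255, 255, 255, 255, 255, 255, 255, 255])

```text
clock: 7.45
tcp_pos: [0.5202, 0.1655, 0.2906]
orientation: [3.128, -0.18, -0.016]
contact_force: [0.2, 0.2, -0.6]
grip_width: 0.019
```

```bash
cat >> h.py <<'E'
f_=np.array([-.1212,-.9926]);m_=np.array([.9926,-.1212]);M=np.array([.4713,-.1330])
def nose():
    o=r.get_obs();R=Rn.from_rotvec(o['orientation']).as_matrix();p=o['tcp_pos']+R@np.array([.0005,.172,.1816])
    d=p[:2]-M;print('nose mach x,y mm',(d@f_*1000).round(1),(d@m_*1000).round(1),'underside z',((o['tcp_pos'][2]-.1936)*1000).round(1),'Ffeed',(o['contact_force'][:2]@f_).round(2))
E
python3 - <<'E'
from h import *
st();nose();plan([.5095,.1717,.209],-6.96,8,3)
E
```

```text
t 7.45 p [0.5202 0.1655 0.2906] xang -6.61 tilt [-0.0109 -0.0082 -0.9999] F [ 0.15  0.16 -0.58] w 0.019 j [-0.79  0.44  0.46  1.99 -0.27  0.78 -0.28]
nose mach x,y mm -128.5 12.1 underside z 97.0 Ffeed -0.18
dp [[-0.011, -0.006, 0.085], [-0.011, -0.006, 0.085], [-0.011, -0.005, 0.085], [-0.011, -0.006, 0.085], [-0.012, -0.005, 0.085], [-0.011, -0.005, 0.085], [-0.012, -0.006, 0.085], [-0.012, -0.005, 0.085]]
tw [[0.001, 0.001, 0.0], [0.001, 0.001, 0.0], [0.0, 0.0, 0.0], [0.0, 0.001, 0.001], [0.001, 0.0, 0.0], [0.0, 0.001, 0.001], [0.001, 0.0, 0.0], [0.0, 0.001, 0.001]]
end [0.5095 0.1717 0.209 ] steps mm 10.310227931525084 deg 0.16970562748477142
```

Request:
apply_moves(dp=[[-0.03, -0.02, 0.06], [-0.03, -0.02, 0.085], [-0.02, -0.01, 0.085], [-0.01, 0, 0.085], [0, 0, 0.085], [0, 0, 0.03], [0, 0, 0]], twist=[[0.001, 0.001, 0], [0.001, 0.001, 0.001], [0.001, 0.001, 0.001], [0.001, 0.001, 0], [0, 0.001, 0], [0, 0, 0], [0, 0, 0]], jaw=[255, 255, 255, 255, 255, 255, 255])

```text
clock: 8.15
tcp_pos: [0.5106, 0.1717, 0.233]
orientation: [3.133, -0.191, 0.002]
contact_force: [-0.4, -0.7, -1.7]
grip_width: 0.0189
```

```bash
python3 - <<'E'
from h import *
st();nose();plan([.5095,.1717,.209],-6.96,4,3)
E
```

```text
t 8.15 p [0.5106 0.1717 0.233 ] xang -6.97 tilt [ 0.0011 -0.0025 -1.    ] F [-0.36 -0.71 -1.67] w 0.0189 j [-0.76  0.52  0.41  2.04 -0.33  0.65 -0.25]
nose mach x,y mm -134.8 2.8 underside z 39.4 Ffeed 0.75
dp [[-0.002, 0.0, 0.05], [-0.003, 0.0, 0.05], [-0.002, 0.0, 0.05], [-0.003, 0.0, 0.05]]
tw [[0.0, 0.0, 0.0], [0.0, 0.0, 0.0], [0.001, 0.0, 0.0], [0.0, -0.001, 0.0]]
end [0.5095 0.1718 0.209 ] steps mm 6.004798081534466 deg 0.0
```

Request:
apply_moves(dp=[[-0.003, 0, 0.05], [-0.003, 0, 0.05], [-0.003, 0, 0.05], [-0.002, 0, 0.03], [0, 0, 0], [0, 0, 0]], twist=[[0, 0, 0], [0, 0, 0], [0.001, 0, 0], [0, 0, 0], [0, 0, 0], [0, 0, 0]], jaw=[255, 255, 255, 255, 255, 255])

```text
clock: 8.75
tcp_pos: [0.5099, 0.1717, 0.2101]
orientation: [-3.135, 0.192, -0.004]
contact_force: [0.6, 0.6, 0.5]
grip_width: 0.0191
```

```bash
python3 - <<'E'
from h import *
st();nose()
E
```

```text
t 8.75 p [0.5099 0.1717 0.2101] xang -6.99 tilt [ 2.9e-03  4.0e-04 -1.0e+00] F [0.56 0.62 0.48] w 0.0191 j [-0.74  0.56  0.38  2.05 -0.36  0.6  -0.23]
nose mach x,y mm -135.3 2.3 underside z 16.5 Ffeed -0.68
```

Request:
apply_moves(dp=[[0, 0.04, 0], [0, 0.04, 0], [0, 0.04, 0], [0, 0.04, 0], [0, 0.03, 0], [0, 0.03, 0], [0, 0.03, 0], [0, 0.03, 0], [0, 0.03, 0], [0, 0.03, 0], [0, 0, 0]], twist=[[0, 0, 0], [0, 0, 0], [0, 0, 0], [0, 0, 0], [0, 0, 0], [0, 0, 0], [0, 0, 0], [0, 0, 0], [0, 0, 0], [0, 0, 0], [0, 0, 0]], jaw=[255, 255, 255, 255, 255, 255, 255, 255, 255, 255, 255])

```text
clock: 9.85
tcp_pos: [0.5049, 0.1274, 0.211]
orientation: [-3.134, 0.192, -0.007]
contact_force: [-0.1, 0.7, -1.0]
grip_width: 0.0188
```

```bash
python3 - <<'E'
from h import *
st();nose();f=grab('scene','s1.png');W=cloud(f);x,y,z=W[...,0],W[...,1],W[...,2]
P=W[(x>.44)&(x<.54)&(y<.05)&(y>-.14)&(z>.037)&(z<.046)];print(len(P))
im=cv2.imread('pics/s1.png')[150:270,170:370];cv2.imwrite('pics/s1c.png',cv2.resize(im,None,fx=4,fy=4,interpolation=cv2.INTER_CUBIC))
E
```

```text
t 9.85 p [0.5049 0.1274 0.211 ] xang -7.03 tilt [ 0.0046  0.0013 -1.    ] F [-0.11  0.66 -1.01] w 0.0188 j [-0.67  0.53  0.38  2.09 -0.35  0.58 -0.16]
nose mach x,y mm -90.9 2.8 underside z 17.4 Ffeed -0.64
362
```

View pics/s1c.png

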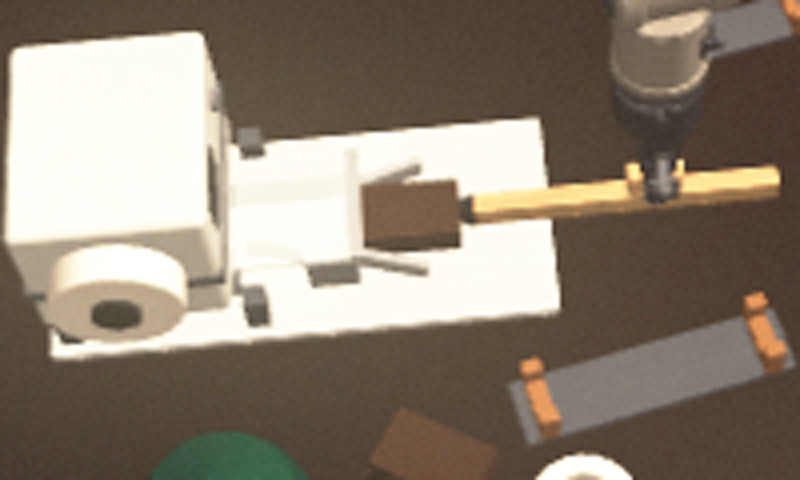

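The nose sits centred on the carton's rear at crop (468,210) and the carton goes straight into the mouth. Continuing.

Request:
apply_moves(dp=[[-0.002, 0.03, 0.004], [-0.002, 0.03, 0.003], [-0.002, 0.03, 0.002], [-0.002, 0.03, 0], [0, 0.03, 0], [0, 0.03, 0], [0, 0.03, 0], [0, 0.03, 0], [0, 0.03, 0]], twist=[[0, 0, 0], [0.001, 0.001, 0], [0, 0.001, 0], [0, 0, 0], [0, 0, 0], [0, 0, 0], [0, 0, 0], [0, 0, 0], [0, 0, 0]], jaw=[255, 255, 255, 255, 255, 255, 255, 255, 255])

```text
clock: 10.8
tcp_pos: [0.5002, 0.0958, 0.2102]
orientation: [-3.129, 0.187, -0.016]
contact_force: [0.4, 2.4, 1.2]
grip_width: 0.0193
```

```bash
python3 - <<'E'
from h import *
st();nose()
E
```

```text
t 10.8 p [0.5002 0.0958 0.2102] xang -6.84 tilt [ 0.0109  0.0063 -0.9999] F [0.44 2.37 1.24] w 0.0193 j [-0.61  0.52  0.37  2.12 -0.36  0.55 -0.1 ]
nose mach x,y mm -60.0 3.6 underside z 16.6 Ffeed -2.4
```

```bash
cat >> h.py <<'E'
def pushplan(nx,ny,n,uz=.0165):
    g=M+f_*(nx-172)/1000+m_*(ny-.5)/1000
    plan([g[0],g[1],uz+.1936],-6.96,n,3)
E
python3 - <<'E'
from h import *
pushplan(-35,1,8)
E
```

```text
dp [[0.0, 0.025, 0.0], [-0.001, 0.025, 0.0], [0.0, 0.025, 0.0], [-0.001, 0.024, 0.0], [0.0, 0.025, 0.0], [-0.001, 0.024, 0.0], [0.0, 0.025, 0.0], [-0.001, 0.024, 0.0]]
tw [[0.0, -0.001, 0.0], [-0.001, -0.001, 0.0], [0.0, 0.0, 0.0], [-0.001, -0.001, 0.0], [0.0, 0.0, 0.0], [-0.001, -0.001, 0.0], [0.0, 0.0, 0.001], [-0.001, -0.001, 0.0]]
end [0.4969 0.0724 0.2101] steps mm 3.0 deg 0.12
```

Request:
apply_moves(dp=[[-0.004, 0.03, 0], [-0.004, 0.03, 0], [-0.003, 0.03, 0], [-0.002, 0.03, 0], [0, 0.03, 0], [0, 0.03, 0]], twist=[[-0.002, -0.002, 0], [-0.002, -0.002, 0], [-0.001, -0.001, 0], [0, 0, 0], [0, 0, 0], [0, 0, 0]], jaw=[255, 255, 255, 255, 255, 255])

```text
clock: 11.4
tcp_pos: [0.4951, 0.0712, 0.2096]
orientation: [3.13, -0.189, -0.004]
contact_force: [0.3, 1.8, -0.8]
grip_width: 0.0195
```

```bash
python3 - <<'E'
from h import *
st();nose();pushplan(-20,1,8)
E
```

```text
t 11.4 p [0.4951 0.0712 0.2096] xang -6.92 tilt [-0.0032 -0.0057 -1.    ] F [ 0.25  1.82 -0.77] w 0.0195 j [-0.57  0.51  0.38  2.13 -0.34  0.56 -0.06]
nose mach x,y mm -32.5 -1.0 underside z 16.0 Ffeed -1.84
dp [[0.002, 0.014, 0.0], [0.002, 0.014, 0.0], [0.002, 0.014, -0.001], [0.001, 0.014, 0.0], [0.002, 0.014, -0.001], [0.001, 0.014, 0.0], [0.002, 0.014, -0.001], [0.001, 0.015, 0.0]]
tw [[0.0, 0.0, 0.0], [0.0, 0.0, 0.0], [0.0, 0.0, 0.0], [0.001, 0.0, 0.0], [0.0, 0.0, 0.0], [0.001, 0.0, 0.0], [0.0, 0.001, 0.0], [0.001, 0.0, 0.0]]
end [0.495  0.0575 0.21  ] steps mm 1.697056274847714 deg 0.0
```

Request:
apply_moves(dp=[[0.001, 0.02, -0.001], [0.001, 0.02, -0.001], [0, 0.02, 0], [0, 0.02, 0], [0, 0.02, 0]], twist=[[0.001, 0.001, 0], [0.001, 0, 0], [0, 0, 0], [0, 0, 0], [0, 0, 0]], jaw=[255, 255, 255, 255, 255])

```text
clock: 11.9
tcp_pos: [0.494, 0.0582, 0.2102]
orientation: [3.135, -0.189, 0.001]
contact_force: [0.6, 1.3, 0.2]
grip_width: 0.0194
```

```bash
python3 - <<'E'
from h import *
st();nose();pushplan(0,1,8)
f=grab('scene','s2.png')
im=cv2.imread('pics/s2.png')[150:270,170:370];cv2.imwrite('pics/s2c.png',cv2.resize(im,None,fx=4,fy=4,interpolation=cv2.INTER_CUBIC))
E
```

```text
t 11.9 p [0.494  0.0582 0.2102] xang -6.91 tilt [ 3.e-04 -9.e-04 -1.e+00] F [0.64 1.3  0.18] w 0.0194 j [-0.54  0.51  0.38  2.14 -0.35  0.55 -0.04]
nose mach x,y mm -20.4 0.1 underside z 16.6 Ffeed -1.37
dp [[0.001, 0.021, 0.0], [0.001, 0.022, 0.0], [0.001, 0.021, 0.0], [0.001, 0.022, 0.0], [0.001, 0.021, 0.0], [0.001, 0.022, 0.0], [0.002, 0.021, 0.001], [0.001, 0.022, 0.0]]
tw [[0.0, 0.0, 0.0], [0.0, 0.0, 0.0], [0.0, 0.0, 0.0], [0.0, 0.0, 0.0], [0.0, 0.0, 0.0], [0.0, 0.0, 0.0], [0.0, 0.0, 0.0], [0.0, 0.0, 0.0]]
end [0.4926 0.0376 0.2101] steps mm 2.5228555249954367 deg 0.0
```

View pics/s2c.png

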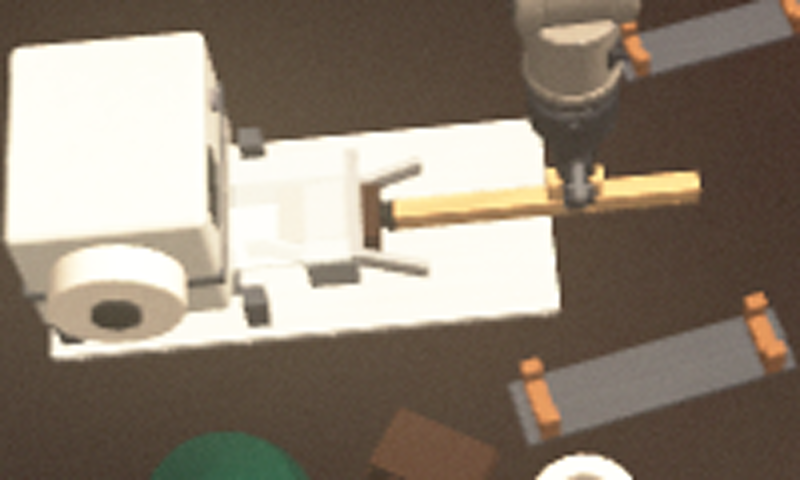

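Request:
apply_moves(dp=[[0, 0.02, 0], [0, 0.02, 0], [0, 0.02, 0], [0, 0.02, 0]], twist=[[0, 0, 0], [0, 0, 0], [0, 0, 0], [0, 0, 0]], jaw=[255, 255, 255, 255], grip_force=90)

```text
clock: 12.35
tcp_pos: [0.4932, 0.0497, 0.2105]
orientation: [-3.135, 0.187, -0.002]
contact_force: [-0.7, 5.7, 1.2]
grip_width: 0.0187
```

```bash
python3 - <<'E'
from h import *
st();nose()
E
```

```text
t 12.35 p [0.4932 0.0497 0.2105] xang -6.82 tilt [ 0.0013  0.0014 -1.    ] F [-0.68  5.74  1.23] w 0.0187 j [-0.53  0.5   0.37  2.14 -0.35  0.55 -0.02]
nose mach x,y mm -12.3 0.7 underside z 16.9 Ffeed -5.61
```

Request:
apply_moves(dp=[[-0.001, 0.02, 0.001], [-0.001, 0.02, 0.001], [0, 0.02, 0], [0, 0.02, 0]], twist=[[0, 0, 0.001], [0, 0, 0], [0, 0, 0], [0, 0, 0]], jaw=[255, 255, 255, 255])

```text
clock: 12.75
tcp_pos: [0.4925, 0.0411, 0.2108]
orientation: [-3.133, 0.186, -0.005]
contact_force: [0.3, 3.5, 0.6]
grip_width: 0.0189
```

```bash
python3 - <<'E'
from h import *
st();nose()
E
```

```text
t 12.75 p [0.4925 0.0411 0.2108] xang -6.8 tilt [ 0.0032  0.0033 -1.    ] F [0.33 3.47 0.63] w 0.0189 j [-0.51  0.5   0.37  2.15 -0.35  0.54  0.  ]
nose mach x,y mm -4.1 1.5 underside z 17.2 Ffeed -3.48
```

Request:
apply_moves(dp=[[-0.003, 0.02, 0.002], [-0.003, 0.02, 0.001], [-0.002, 0.02, 0.001], [-0.002, 0.02, 0], [-0.001, 0.02, 0], [-0.001, 0.02, 0], [-0.001, 0.02, 0], [-0.001, 0.02, 0]], twist=[[-0.001, -0.001, 0.001], [-0.001, -0.001, 0], [0, 0, 0], [0, 0, 0], [0, 0, 0], [0, 0, 0], [0, 0, 0], [0, 0, 0]], jaw=[255, 255, 255, 255, 255, 255, 255, 255])

```text
clock: 13.55
tcp_pos: [0.4869, 0.0199, 0.2097]
orientation: [3.134, -0.193, -0.008]
contact_force: [-0.4, 3.9, 0.2]
grip_width: 0.0192
```

```bash
python3 - <<'E'
from h import *
st();nose()
E
```

```text
t 13.55 p [0.4869 0.0199 0.2097] xang -7.04 tilt [-0.0054 -0.0011 -1.    ] F [-0.44  3.89  0.21] w 0.0192 j [-0.47  0.5   0.37  2.16 -0.34  0.54  0.04]
nose mach x,y mm 18.7 -3.7 underside z 16.1 Ffeed -3.81
```

Request:
apply_moves(dp=[[0.002, 0.02, 0], [0.001, 0.02, 0], [0, 0.02, 0], [0, 0.02, 0], [0, 0.02, 0], [0, 0.02, 0], [0, 0.02, 0]], twist=[[0, 0.001, 0], [0, 0.001, 0], [0, 0, 0], [0, 0, 0], [0, 0, 0], [0, 0, 0], [0, 0, 0]], jaw=[255, 255, 255, 255, 255, 255, 255])

```text
clock: 14.25
tcp_pos: [0.4841, 0.0011, 0.2093]
orientation: [3.133, -0.195, -0.005]
contact_force: [-1.6, 3.7, 0.3]
grip_width: 0.0187
```

```bash
python3 - <<'E'
from h import *
st();nose()
E
```

```text
t 14.25 p [0.4841 0.0011 0.2093] xang -7.12 tilt [-0.0032 -0.002  -1.    ] F [-1.65  3.73  0.34] w 0.0187 j [-0.43  0.49  0.37  2.17 -0.34  0.54  0.07]
nose mach x,y mm 37.7 -4.1 underside z 15.7 Ffeed -3.5
```

Request:
apply_moves(dp=[[0.001, 0.018, -0.002], [0, 0.016, -0.001], [0, 0.016, -0.001], [0, 0.016, 0]], twist=[[0, 0.001, -0.001], [0.001, 0, 0], [0, 0, 0], [0, 0, 0]], jaw=[255, 255, 255, 255])

```text
clock: 14.65
tcp_pos: [0.483, -0.0076, 0.2097]
orientation: [3.135, -0.192, -0.001]
contact_force: [-1.5, 3.2, -0.9]
grip_width: 0.0188
```

```bash
python3 - <<'E'
from h import *
st();nose()
E
```

```text
t 14.65 p [ 0.483  -0.0076  0.2097] xang -7.0 tilt [-9.e-04 -2.e-04 -1.e+00] F [-1.46  3.22 -0.86] w 0.0188 j [-0.41  0.49  0.37  2.17 -0.34  0.53  0.09]
nose mach x,y mm 46.2 -3.3 underside z 16.1 Ffeed -3.02
```

Request:
apply_moves(dp=[[0, 0.014, 0], [0, 0.014, 0], [0, 0.014, 0], [0, 0.014, 0]], twist=[[0, 0, 0], [0, 0, 0], [0, 0, 0], [0, 0, 0]], jaw=[255, 255, 255, 255])

```text
clock: 15.05
tcp_pos: [0.4821, -0.0148, 0.2095]
orientation: [3.135, -0.191, -0.002]
contact_force: [-0.2, 3.3, -1.8]
grip_width: 0.0186
```

```bash
python3 - <<'E'
from h import *
st();nose()
E
```

```text
t 15.05 p [ 0.4821 -0.0148  0.2095] xang -6.98 tilt [-1.1e-03 -2.0e-04 -1.0e+00] F [-0.22  3.34 -1.75] w 0.0186 j [-0.4   0.49  0.37  2.17 -0.34  0.53  0.11]
nose mach x,y mm 53.4 -3.3 underside z 15.9 Ffeed -3.29
```

Request:
apply_moves(dp=[[0, 0.014, -0.001], [0, 0.014, -0.001], [0, 0.014, 0], [0, 0.014, 0]], twist=[[0, 0, 0], [0, 0, 0], [0, 0, 0], [0, 0, 0]], jaw=[255, 255, 255, 255])

```text
clock: 15.45
tcp_pos: [0.4812, -0.0221, 0.2097]
orientation: [3.135, -0.191, -0.002]
contact_force: [0.3, 3.2, -2.3]
grip_width: 0.0187
```

```bash
python3 - <<'E'
from h import *
st();nose()
E
```

```text
t 15.45 p [ 0.4812 -0.0221  0.2097] xang -6.97 tilt [-1.2e-03 -3.0e-04 -1.0e+00] F [ 0.34  3.19 -2.27] w 0.0187 j [-0.38  0.49  0.37  2.18 -0.34  0.53  0.12]
nose mach x,y mm 60.8 -3.4 underside z 16.1 Ffeed -3.2
```

Request:
apply_moves(dp=[[0, 0.014, 0], [0, 0.014, 0], [0, 0.014, 0]], twist=[[0, 0, 0], [0, 0, 0], [0, 0, 0]], jaw=[255, 255, 255])

```text
clock: 15.75
tcp_pos: [0.4805, -0.0276, 0.2097]
orientation: [3.135, -0.191, -0.002]
contact_force: [-0.1, 2.7, -2.5]
grip_width: 0.0189
```

```bash
python3 - <<'E'
from h import *
st();nose()
E
```

```text
t 15.75 p [ 0.4805 -0.0276  0.2097] xang -6.97 tilt [-1.2e-03 -4.0e-04 -1.0e+00] F [-0.12  2.73 -2.51] w 0.0189 j [-0.37  0.49  0.37  2.18 -0.34  0.53  0.13]
nose mach x,y mm 66.4 -3.4 underside z 16.1 Ffeed -2.69
```

Request:
apply_moves(dp=[[0, 0.013, 0], [0, 0.013, 0]], twist=[[0, 0, 0], [0, 0, 0]], jaw=[255, 255])

```text
clock: 15.95
tcp_pos: [0.4801, -0.031, 0.2097]
orientation: [3.135, -0.191, -0.002]
contact_force: [0.6, 2.7, -3.2]
grip_width: 0.0185
```

```bash
python3 - <<'E'
from h import *
st();nose()
E
```

```text
t 15.95 p [ 0.4801 -0.031   0.2097] xang -6.97 tilt [-1.2e-03 -4.0e-04 -1.0e+00] F [ 0.6   2.73 -3.2 ] w 0.0185 j [-0.36  0.49  0.37  2.18 -0.34  0.53  0.14]
nose mach x,y mm 69.8 -3.4 underside z 16.1 Ffeed -2.78
```

Request:
apply_moves(dp=[[0, 0.013, 0], [0, 0.013, 0]], twist=[[0, 0, 0], [0, 0, 0]], jaw=[255, 255])

```text
clock: 16.15
tcp_pos: [0.4799, -0.0332, 0.2098]
orientation: [-3.135, 0.19, 0.002]
contact_force: [0.3, 11.2, -0.2]
grip_width: 0.0189
```

```bash
python3 - <<'E'
from h import *
st();nose()
E
```

```text
t 16.15 p [ 0.4799 -0.0332  0.2098] xang -6.93 tilt [-0.0013  0.0013 -1.    ] F [ 0.29 11.22 -0.19] w 0.0189 j [-0.36  0.49  0.37  2.18 -0.34  0.53  0.14]
nose mach x,y mm 71.7 -3.2 underside z 16.2 Ffeed -11.17
```

Stop met: the force jumps to 11 N at nose x 71.7 mm, so the carton's front is at ≈162 mm. Holding and checking.

Request:
apply_moves(dp=[[0, 0.013, 0]], twist=[[0, 0, 0]], jaw=[255])

```text
clock: 16.25
tcp_pos: [0.4799, -0.0334, 0.2099]
orientation: [-3.133, 0.188, 0.003]
contact_force: [-1.0, 8.3, 0.5]
grip_width: 0.0187
```

```bash
python3 - <<'E'
from h import *
st();nose()
E
```

```text
t 16.25 p [ 0.4799 -0.0334  0.2099] xang -6.87 tilt [-0.0014  0.0033 -1.    ] F [-1.02  8.34  0.49] w 0.0187 j [-0.35  0.49  0.36  2.18 -0.34  0.53  0.15]
nose mach x,y mm 71.6 -3.1 underside z 16.3 Ffeed -8.15
```

Request:
apply_moves(dp=[[0, 0.019, 0], [0, 0.019, 0]], twist=[[0, 0, 0], [0, 0, 0]], jaw=[255, 255])

```text
clock: 16.45
tcp_pos: [0.4798, -0.0343, 0.2101]
orientation: [-3.128, 0.183, 0.004]
contact_force: [-1.1, 10.6, 2.0]
grip_width: 0.0186
```

```bash
python3 - <<'E'
from h import *
st();nose()
E
```

```text
t 16.45 p [ 0.4798 -0.0343  0.2101] xang -6.7 tilt [-0.0022  0.0087 -1.    ] F [-1.08 10.57  2.  ] w 0.0186 j [-0.35  0.49  0.36  2.18 -0.34  0.53  0.16]
nose mach x,y mm 71.5 -2.8 underside z 16.5 Ffeed -10.36
```

Request:
apply_moves(dp=[[0, 0.017, 0], [0, 0.017, 0], [0, 0.017, 0]], twist=[[-0.002, 0, 0], [-0.002, 0, 0], [-0.002, 0, 0]], jaw=[255, 255, 255])

```text
clock: 16.75
tcp_pos: [0.4796, -0.0338, 0.2104]
orientation: [-3.131, 0.176, 0.009]
contact_force: [-1.7, 11.6, -1.0]
grip_width: 0.0186
```

```bash
python3 - <<'E'
from h import *
st();nose()
E
```

```text
t 16.75 p [ 0.4796 -0.0338  0.2104] xang -6.43 tilt [-0.0056  0.0057 -1.    ] F [-1.68 11.56 -1.03] w 0.0186 j [-0.35  0.49  0.36  2.18 -0.34  0.54  0.15]
nose mach x,y mm 71.7 -2.9 underside z 16.8 Ffeed -11.27
```

Request:
apply_moves(dp=[[0, 0.02, 0], [0, 0.02, 0], [0, 0.02, 0], [0, 0.02, 0]], twist=[[-0.002, 0.001, 0.001], [-0.002, 0.001, 0.001], [-0.002, 0, 0.001], [-0.002, 0, 0.001]], jaw=[255, 255, 255, 255])

```text
clock: 17.15
tcp_pos: [0.4793, -0.0332, 0.2105]
orientation: [-3.135, 0.176, 0.009]
contact_force: [0.4, 12.3, -2.6]
grip_width: 0.0189
```

```bash
python3 - <<'E'
from h import *
st();nose()
f=grab('scene','s3.png')
im=cv2.imread('pics/s3.png')[150:270,170:370];cv2.imwrite('pics/s3c.png',cv2.resize(im,None,fx=4,fy=4,interpolation=cv2.INTER_CUBIC))
nose()
E
```

```text
t 17.15 p [ 0.4793 -0.0332  0.2105] xang -6.42 tilt [-0.0058  0.002  -1.    ] F [ 0.36 12.31 -2.6 ] w 0.0189 j [-0.36  0.49  0.37  2.18 -0.34  0.54  0.15]
nose mach x,y mm 71.8 -3.1 underside z 16.9 Ffeed -12.27
nose mach x,y mm 71.8 -3.1 underside z 16.9 Ffeed -11.68
```

View pics/s3c.png

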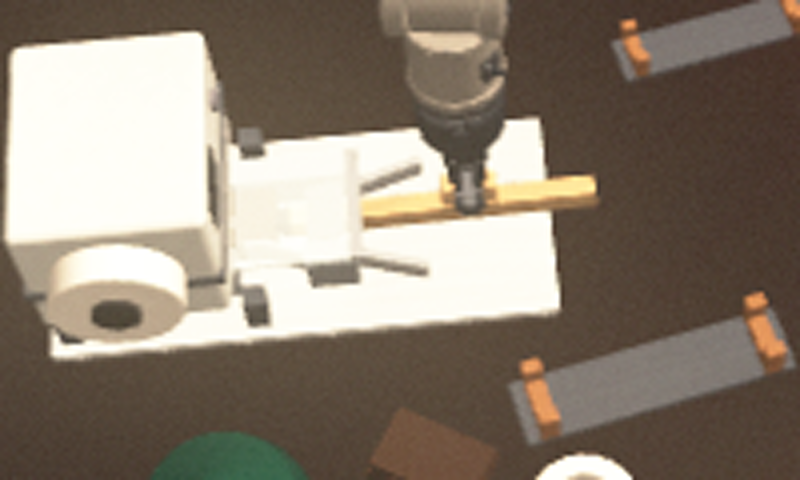

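Pressed at 10–12 N for about 0.9 s. Drag was about 3 N. The picture shows only the stick entering the hood at (362,210), with no carton left outside. Withdrawing straight back.

Request:
apply_moves(dp=[[0, -0.03, 0], [0, -0.06, 0], [0, -0.09, 0], [0, -0.1, 0], [0, -0.1, 0], [0, -0.1, 0], [0, -0.1, 0], [0, -0.08, 0], [0, -0.04, 0], [0, 0, 0]], twist=[[0, 0, 0], [0, 0, 0], [0, 0, 0], [0, 0, 0], [0, 0, 0], [0, 0, 0], [0, 0, 0], [0, 0, 0], [0, 0, 0], [0, 0, 0]], jaw=[255, 255, 255, 255, 255, 255, 255, 255, 255, 255])

```text
clock: 18.2
tcp_pos: [0.4903, 0.057, 0.2108]
orientation: [3.136, -0.173, -0.004]
contact_force: [0.2, 0.8, -0.9]
grip_width: 0.0186
```

```bash
python3 - <<'E'
from h import *
st();nose();pushplan(-135,1,10,.018)
E
```

```text
t 18.2 p [0.4903 0.057  0.2108] xang -6.3 tilt [-2.7e-03 -8.0e-04 -1.0e+00] F [ 0.16  0.82 -0.94] w 0.0186 j [-0.54  0.5   0.37  2.15 -0.34  0.55 -0.03]
nose mach x,y mm -18.7 -2.1 underside z 17.2 Ffeed -0.83
dp [[0.005, -0.097, -0.001], [0.005, -0.097, -0.001], [0.005, -0.097, -0.001], [0.005, -0.097, -0.001], [0.004, -0.097, -0.001], [0.004, -0.096, -0.001], [0.004, -0.097, 0.0], [0.004, -0.097, -0.001], [0.004, -0.096, 0.0], [0.005, -0.097, -0.001]]
tw [[0.0, 0.0, 0.001], [0.0, 0.0, 0.0], [0.0, 0.0, 0.001], [0.0, 0.0, 0.0], [0.0, 0.0, 0.001], [0.0, 0.0, 0.0], [0.0, 0.0, 0.001], [0.0, 0.0, 0.0], [0.0, 0.001, 0.001], [0.001, 0.0, 0.0]]
end [0.509  0.1717 0.2117] steps mm 11.656071379328457 deg 0.12
```

Request:
apply_moves(dp=[[0, -0.08, 0], [0, -0.1, 0], [0, -0.1, 0], [0, -0.1, -0.05], [0, -0.1, -0.12], [0, -0.08, -0.18], [0, -0.04, -0.18], [0, 0, -0.16], [0, 0, -0.08], [0, 0, 0]], twist=[[0, 0, 0], [0, 0, 0], [0, 0, 0], [0, 0, 0], [0, 0, 0], [0, 0, 0], [0, 0, 0], [0, 0, 0], [0, 0, 0], [0, 0, 0]], jaw=[255, 255, 255, 255, 255, 255, 255, 255, 255, 255])

```text
clock: 19.2
tcp_pos: [0.4989, 0.138, 0.308]
orientation: [3.136, -0.17, -0.005]
contact_force: [0.4, 0.2, -0.7]
grip_width: 0.0186
```

```bash
python3 - <<'E'
from h import *
st();nose();plan([.6665,.1135,.30],5.16,9,3)
f=grab('scene','s4.png')
im=cv2.imread('pics/s4.png')[150:270,170:370];cv2.imwrite('pics/s4c.png',cv2.resize(im,None,fx=4,fy=4,interpolation=cv2.INTER_CUBIC))
o=r.get_obs();f=grab('wrist','w5.png')
E
```

```text
t 19.2 p [0.4989 0.138  0.308 ] xang -6.2 tilt [-3.5e-03 -9.0e-04 -1.0e+00] F [ 0.4   0.2  -0.69] w 0.0186 j [-0.78  0.37  0.48  2.04 -0.24  0.78 -0.27]
nose mach x,y mm -100.2 -3.3 underside z 114.4 Ffeed -0.24
dp [[0.157, 0.006, 0.007], [0.157, 0.009, 0.007], [0.156, 0.013, 0.007], [0.156, 0.016, 0.007], [0.156, 0.02, 0.007], [0.155, 0.023, 0.007], [0.154, 0.026, 0.007], [0.154, 0.03, 0.007], [0.153, 0.033, 0.007]]
tw [[0.0, 0.0, -0.011], [0.0, 0.0, -0.01], [0.0, 0.0, -0.011], [0.0, 0.0, -0.01], [0.0, 0.0, -0.011], [0.0, 0.0, -0.01], [0.0, 0.001, -0.011], [0.0, 0.0, -0.01], [0.0, 0.001, -0.011]]
end [0.6665 0.1135 0.2999] steps mm 18.872456119964884 deg 1.3199999999999998
```

View pics/s4c.png

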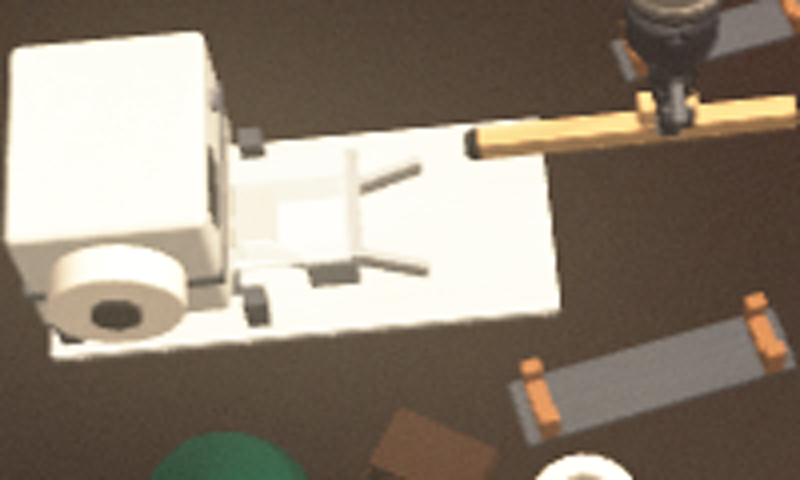

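The bed is empty and the stick is clear, nose at crop (478,145). Moving over the rest.

Request:
apply_moves(dp=[[0.1, 0.004, 0.005], [0.157, 0.009, 0.007], [0.156, 0.013, 0.007], [0.156, 0.016, 0.007], [0.156, 0.02, 0.007], [0.155, 0.023, 0.007], [0.154, 0.026, 0.007], [0.13, 0.025, 0.007], [0.06, 0.01, 0], [0, 0, 0], [0, 0, 0]], twist=[[0, 0, -0.008], [0, 0, -0.01], [0, 0, -0.011], [0, 0, -0.01], [0, 0, -0.011], [0, 0, -0.01], [0, 0.001, -0.011], [0, 0, -0.01], [0, 0.001, -0.005], [0, 0, 0], [0, 0, 0]], jaw=[255, 255, 255, 255, 255, 255, 255, 255, 255, 255, 255])

```text
clock: 20.4
tcp_pos: [0.6444, 0.1127, 0.2819]
orientation: [3.131, 0.117, -0.042]
contact_force: [-0.3, 0.1, -0.5]
grip_width: 0.0188
```

```bash
python3 - <<'E'
from h import *
st();o=r.get_obs();f=grab('wrist','w6.png');W=cloud(f,o);np.save('w6.npy',W)
d=W.reshape(-1,3);d=d[~np.isnan(d[:,0])]
T=(d-o['tcp_pos'])@Rn.from_rotvec(o['orientation']).as_matrix()
P=T[(abs(T[:,0])<.02)&(T[:,2]>.12)&(T[:,2]<.2)]
print(len(P),P.min(0),P.max(0))
for yy in np.arange(-.1,.06,.02):
    s=P[abs(P[:,1]-yy)<.003]
    if len(s)>5: print(yy.round(3),np.round([s[:,0].min(),s[:,0].max(),np.median(s[:,2])],4),len(s))
plan([.6665,.1135,.255],5.16,4,3)
E
```

```text
t 20.4 p [0.6444 0.1127 0.2819] xang 4.28 tilt [-0.0267 -0.0093 -0.9996] F [-0.32  0.12 -0.54] w 0.0188 j [-0.55  0.61  0.4   1.72 -0.28  0.9   0.04]
17972 [-0.01998947 -0.10993436  0.12002666] [0.01997884 0.0561622  0.17270115]
-0.1 [-0.0092  0.0108  0.1691] 773
-0.08 [-0.0091  0.0108  0.1691] 685
-0.06 [-0.009   0.0107  0.1691] 576
-0.04 [-0.009   0.0107  0.1692] 521
-0.02 [-0.0093  0.0108  0.1405] 730
0.0 [-0.0108  0.0128  0.14  ] 819
0.02 [-0.0092  0.0106  0.1405] 436
dp [[0.048, 0.002, 0.055], [0.048, 0.002, 0.055], [0.047, 0.002, 0.056], [0.046, 0.002, 0.056]]
tw [[0.001, 0.003, -0.002], [0.001, 0.003, -0.002], [0.001, 0.004, -0.002], [0.0, 0.003, -0.001]]
end [0.6664 0.1135 0.255 ] steps mm 8.763287054524689 deg 0.448998886412873
```

View pics/w6.png

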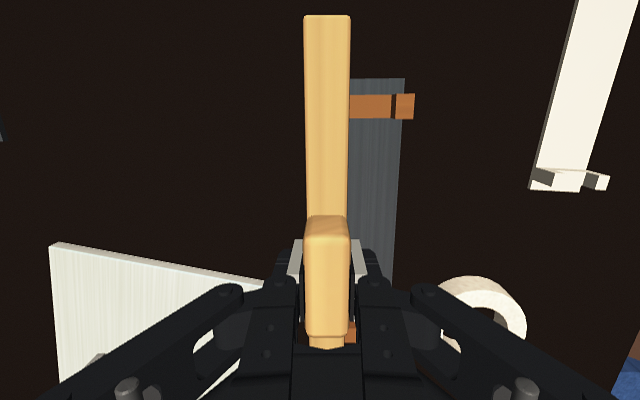

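No slip in the grip. The rest lies to the right of the stick at (378,180), so I'm correcting sideways by 22 mm before descending.

Request:
apply_moves(dp=[[0.048, 0.002, 0], [0.05, 0.002, 0.02], [0.05, 0.002, 0.04], [0.035, 0.002, 0.05], [0, 0, 0.05], [0, 0, 0]], twist=[[0.001, 0.004, -0.002], [0.001, 0.004, -0.002], [0.001, 0.004, -0.002], [0.001, 0.003, -0.001], [0, 0, 0], [0, 0, 0]], jaw=[255, 255, 255, 255, 255, 255])

```text
clock: 21.05
tcp_pos: [0.6666, 0.1148, 0.2609]
orientation: [-3.135, -0.144, -0.01]
contact_force: [0.1, -0.0, -1.0]
grip_width: 0.019
```

```bash
python3 - <<'E'
from h import *
st();plan([.6665,.1135,.245],5.16,4,3);plan([.6665,.1135,.2165],5.16,6,3)
E
```

```text
t 21.05 p [0.6666 0.1148 0.2609] xang 5.27 tilt [ 0.006   0.0036 -1.    ] F [ 0.1  -0.04 -0.96] w 0.019 j [-0.52  0.66  0.38  1.69 -0.31  0.85  0.08]
dp [[-0.001, 0.003, 0.033], [-0.001, 0.003, 0.033], [0.0, 0.003, 0.033], [0.0, 0.002, 0.033]]
tw [[0.0, -0.001, 0.0], [0.0, -0.001, 0.0], [-0.001, -0.001, 0.0], [0.0, 0.0, 0.001]]
end [0.6666 0.1135 0.245 ] steps mm 3.9781402690201864 deg 0.12
dp [[-0.001, 0.002, 0.062], [-0.001, 0.002, 0.062], [0.0, 0.002, 0.061], [0.0, 0.002, 0.062], [-0.001, 0.002, 0.061], [0.0, 0.002, 0.062]]
tw [[0.0, -0.001, 0.0], [0.0, 0.0, 0.0], [0.0, -0.001, 0.0], [0.0, 0.0, 0.0], [-0.001, -0.001, 0.0], [0.0, 0.0, 0.001]]
end [0.6665 0.1135 0.2165] steps mm 7.444837137238128 deg 0.12
```

Request:
apply_moves(dp=[[-0.001, 0.003, 0.062], [-0.001, 0.003, 0.062], [0, 0.003, 0.062], [0, 0.002, 0.05], [0, 0, 0.03], [0, 0, 0]], twist=[[-0.001, -0.001, 0], [0, -0.001, 0], [0, -0.001, 0], [0, 0, 0], [0, 0, 0], [0, 0, 0]], jaw=[255, 255, 255, 255, 255, 255])

```text
clock: 21.65
tcp_pos: [0.6659, 0.1133, 0.2252]
orientation: [-3.138, -0.144, 0.004]
contact_force: [-0.2, 0.4, -0.8]
grip_width: 0.0187
```

```bash
python3 - <<'E'
from h import *
st();plan([.6665,.1135,.2165],5.16,3,3)
E
```

```text
t 21.65 p [0.6659 0.1133 0.2252] xang 5.26 tilt [-2.7e-03  2.0e-04 -1.0e+00] F [-0.17  0.37 -0.75] w 0.0187 j [-0.51  0.7   0.36  1.7  -0.32  0.8   0.09]
dp [[0.002, 0.0, 0.024], [0.002, -0.001, 0.024], [0.001, 0.0, 0.024]]
tw [[0.0, 0.0, 0.0], [0.0, 0.001, 0.0], [0.0, 0.0, 0.001]]
end [0.6665 0.1135 0.2165] steps mm 2.889982698910151 deg 0.0
```

Request:
apply_moves(dp=[[0.002, 0, 0.024], [0.002, -0.001, 0.024], [0.001, 0, 0.02], [0, 0, 0.008], [0, 0, 0]], twist=[[0, 0.001, 0], [0, 0, 0], [0, 0, 0.001], [0, 0, 0], [0, 0, 0]], jaw=[255, 255, 255, 255, 255])

```text
clock: 22.15
tcp_pos: [0.6669, 0.1136, 0.216]
orientation: [-3.138, -0.141, -0.001]
contact_force: [0.2, -0.3, -0.5]
grip_width: 0.0188
```

```bash
python3 - <<'E'
from h import *
st();plan([.6665,.1135,.2156],5.16,1,3)
E
```

```text
t 22.15 p [0.6669 0.1136 0.216 ] xang 5.13 tilt [ 9.e-04  7.e-04 -1.e+00] F [ 0.17 -0.28 -0.48] w 0.0188 j [-0.5   0.71  0.35  1.7  -0.33  0.78  0.09]
dp [[-0.003, 0.0, 0.003]]
tw [[0.0, 0.0, 0.0]]
end [0.6665 0.1135 0.2156] steps mm 0.5091168824543142 deg 0.0
```

Request:
apply_moves(dp=[[-0.002, 0, 0.004], [0, 0, 0], [0, 0, 0], [0, 0, 0], [0, 0, 0], [0, 0, 0], [0, 0, 0], [0, 0, 0]], twist=[[0, 0, 0], [0, 0, 0], [0, 0, 0], [0, 0, 0], [0, 0, 0], [0, 0, 0], [0, 0, 0], [0, 0, 0]], jaw=[255, 150, 80, 0, 0, 0, 0, 0], grip_force=20)

```text
clock: 22.95
tcp_pos: [0.6672, 0.1136, 0.2166]
orientation: [-3.137, -0.141, -0.005]
contact_force: [0.2, 0.3, -0.2]
grip_width: 0.0854
```

```bash
python3 - <<'E'
from h import *
st()
E
```

```text
t 22.95 p [0.6672 0.1136 0.2166] xang 5.14 tilt [ 0.0029  0.0012 -1.    ] F [ 0.2   0.27 -0.19] w 0.0854 j [-0.5   0.71  0.35  1.7  -0.33  0.78  0.09]
```

Raise straight up, then go look at the machine from the same viewpoint as before.

Request:
apply_moves(dp=[[0, 0, -0.1], [0, 0, -0.2], [0, 0, -0.2], [0, 0, -0.2], [0, 0, -0.2], [0, 0, -0.2], [0, 0, -0.2], [-0.2, 0.2, -0.06], [-0.22, 0.22, 0], [-0.22, 0.22, 0], [-0.22, 0.22, 0], [-0.22, 0.22, 0], [-0.12, 0.12, 0], [-0.05, 0.05, 0], [0, 0, 0], [0, 0, 0]], twist=[[0, 0, 0], [0, 0, 0], [0, 0, 0], [0, 0, 0], [0, 0, 0], [0, 0, 0], [0, 0, 0], [0, 0, 0], [0, 0, 0], [0, 0, 0], [0, 0, 0], [0, 0, 0], [0, 0, 0], [0, 0, 0], [0, 0, 0], [0, 0, 0]], jaw=[0, 0, 0, 0, 0, 0, 0, 0, 0, 0, 0, 0, 0, 0, 0, 0])

```text
clock: 24.55
tcp_pos: [0.5273, -0.054, 0.3977]
orientation: [-3.132, -0.143, -0.027]
contact_force: [-0.7, 0.6, 0.3]
grip_width: 0.0854
```

```bash
python3 - <<'E'
from h import *
st();o=r.get_obs();f=grab('wrist','w7.png');W=cloud(f,o);np.save('w7.npy',W);
f=grab('scene','s5.png');V=cloud(f);st()
def rect(P):
    c,s,a=cv2.minAreaRect(P[:,:2].astype(np.float32)*1000); return np.round(c,1),np.round(s,1),round(a,2)
for nm,Q in (('w',W),('s',V),('s0',np.load('scene0.npy'))):
    P=Q.reshape(-1,3);b=P[(P[:,2]>.072)&(P[:,2]<.085)&(abs(P[:,0]-.667)<.05)&(abs(P[:,1]-.114)<.06)];
    if len(b)>5: print(nm,'block',rect(b),np.median(b[:,2]))
    s=P[(P[:,2]>.040)&(P[:,2]<.052)&(abs(P[:,0]-.667)<.05)&(abs(P[:,1]-.09)<.15)]
    for yy in (.2,.05,0,-.03):
        q=s[abs(s[:,1]-yy)<.006]
        if len(q): print(nm,yy,q[:,0].mean().round(4),np.median(q[:,2]).round(4))
E
```

```text
t 24.55 p [ 0.5273 -0.054   0.3977] xang 5.24 tilt [ 0.0169  0.0066 -0.9998] F [-0.66  0.55  0.33] w 0.0854 j [-0.43  0.26  0.5   1.94 -0.16  0.96  0.24]
t 24.65 p [ 0.5275 -0.0536  0.3974] xang 5.29 tilt [ 0.0163  0.0062 -0.9998] F [-0.27 -0.62 -0.81] w 0.0857 j [-0.43  0.26  0.5   1.94 -0.16  0.96  0.24]
w block (array([667.6, 106.4]), array([19.7, 33.7]), 4.26) 0.07496960858391821
w 0.05 0.6716 0.0463
w 0 0.6786 0.0461
w -0.03 0.6788 0.0462
s block (array([668.6, 118.4]), array([17.8, 47.8]), 5.1) 0.07512137260867552
s 0.2 0.6636 0.044
s 0.05 0.6755 0.0445
s 0 0.6819 0.0445
s -0.03 0.6839 0.0456
s0 block (array([669.3, 117.1]), array([19.6, 48.6]), 9.03) 0.07578004187522462
s0 0.2 0.6643 0.0462
s0 0.05 0.6753 0.0451
s0 0 0.6787 0.0452
s0 -0.03 0.6829 0.0466
```

View pics/w7.png

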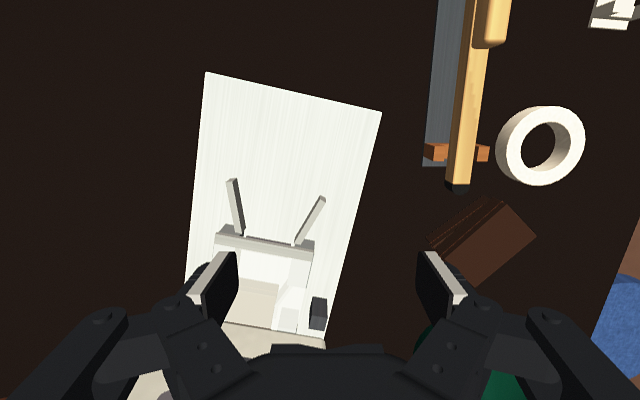

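View pics/s5.png

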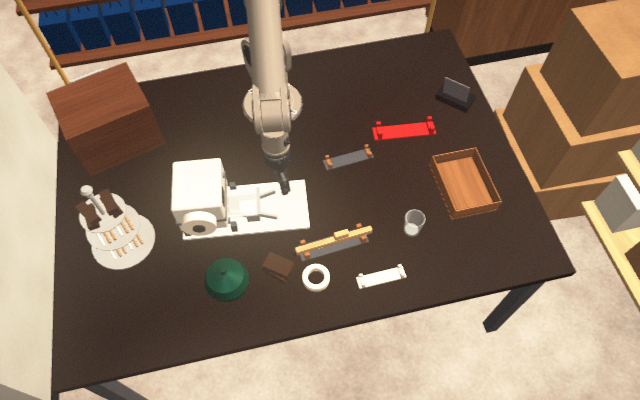

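```bash
python3 - <<'E'
import cv2,numpy as np
a=cv2.imread('pics/w7.png')[215:345,190:350];b=cv2.imread('pics/w3.png')[170:300,230:390]
cv2.imwrite('pics/c7.png',cv2.resize(np.hstack([b,a]),None,fx=2.5,fy=2.5,interpolation=cv2.INTER_CUBIC))
E
```

```text
(no output)
```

View pics/c7.png

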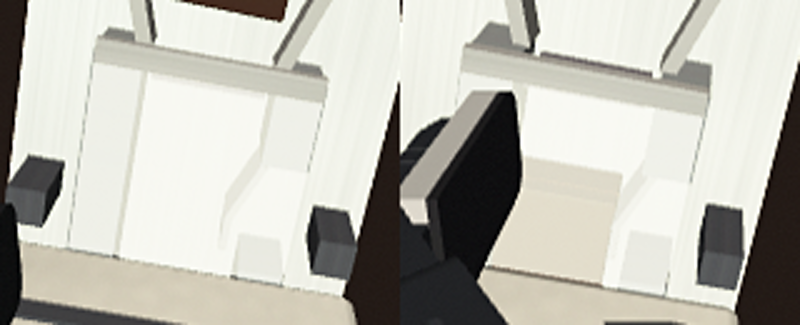

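```bash
python3 - <<'E'
from h import *
st();plan([.50,-.11,.43],0,4,2)
E
```

```text
t 24.65 p [ 0.5275 -0.0536  0.3974] xang 5.29 tilt [ 0.0163  0.0062 -0.9998] F [-0.27 -0.62 -0.81] w 0.0857 j [-0.43  0.26  0.5   1.94 -0.16  0.96  0.24]
dp [[-0.07, 0.11, -0.07], [-0.06, 0.11, -0.07], [-0.06, 0.12, -0.07], [-0.06, 0.11, -0.07]]
tw [[0.0, 0.0, 0.01], [0.0, 0.0, 0.01], [0.0, 0.0, 0.01], [0.0, -0.01, 0.01]]
end [ 0.5003 -0.1096  0.4302] steps mm 17.758378304338493 deg 1.2
```

The right half of the crop shows the carton as a beige tint through the hood at (570,215). It lies past the shoe, its rear edge is well inside, and no raised flap plate is visible under the hood near the mouth. The stick lies as before and the bystanders haven't moved, so I'm handing in.

```bash
python3 - <<'E'
from h import *
W=np.load('w7.npy');P=W.reshape(-1,3);d=P[:,:2]-M;mx,my=d@f_*1000,d@m_*1000
s=(abs(my)<24)&(mx>-5)&(mx<60)
for a in range(-5,30,5):
    q=P[s&(mx>=a)&(mx<a+5)];print(a,len(q),np.round(np.percentile(q[:,2],[5,50,95]),3) if len(q) else '')
st();print(r.hand_in())
E
```

```text
-5 324 [0.012 0.057 0.059]
0 313 [0.011 0.057 0.059]
5 356 [0.012 0.019 0.058]
10 192 [0.012 0.056 0.057]
15 171 [0.055 0.056 0.058]
20 164 [0.055 0.056 0.057]
25 156 [0.055 0.056 0.057]
t 24.65 p [ 0.5275 -0.0536  0.3974] xang 5.29 tilt [ 0.0163  0.0062 -0.9998] F [-0.27 -0.62 -0.81] w 0.0857 j [-0.43  0.26  0.5   1.94 -0.16  0.96  0.24]
the job is handed in; nothing more can be done
None
```

The carton is fed in past the shoe and pressed home against the stop, and the stick is back in the large grey rest. I handed the job in at 24.7 s; the hand-in gives no verdict.

- **Push:** resistance read about 5.6 N as the carton wedged past the shoe, then about 3 N of drag. The stop showed up as a jump to about 11 N at nose x ≈ 72 mm, so the carton's front is about 162 mm past the mouth.
- **Press:** I held it there for about 0.9 s. Readings between rows were mostly 10–12 N, with one dip to 8.2 N early on, just at the 5 N margin over drag. The highest reading was 12.3 N, well under the 22 N crush limit.
- **Stick:** it did not slip in the grip. After release its height and lie match the first pictures to within a few millimetres, about what the cameras can resolve.
- **Carton and bystanders:** the carton shows through the hood beyond the shoe. The glass, roll, spare stack and gourd are where they were. I did not look at the jar again after the start, but the arm never went near it.
- **Flap:** I only have indirect evidence that it dropped shut. No raised flap shows under the hood in the last picture, but the depth readings could not confirm it because they see only the hood's top there.

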